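# Hang a keyhole bracket on the free screw of a sloping panel

### The job

Hang the loose green roll bracket on the free screw of the sloping plywood panel, beside the bracket that already hangs there: pass the round end of its keyhole over the screw head so that the plate lies flat on the panel, then slide it down the slope until the screw is fully home at the top of the narrow slot. Leave it hanging square like its neighbour, let go, and do not disturb the other things on the table.

Things in the scene. Friction and masses are not known exactly. Their poses are not given: they have to be found in the camera images.
- panel: Fixed plywood stand, 270 mm wide, with a sloping face that looks up and mostly to the robot's left. Origin on the table under the middle of the face; x level, the way the face rises; y level along its width (mostly away from the robot), z up. The face rises along +x at 30 degrees from level, so its normal leans 30 degrees from vertical toward -x.
- face_centre (a point): Middle of the panel's sloping face, 72 mm above the table. The face is 200 mm long up the slope. Two screws stand square to it, 50 mm up the slope from here, 60 mm to either side: shank 8 mm diameter, 10 mm clear between face and head; round head 18 mm diameter, its top 15 mm off the face.
- bay_left (a point): Point on the panel's face on the axis of its left screw as one faces the panel (panel's +y; farther from the robot); axes as the panel's (level). One of the two screws is bare, the other already carries a fixed bracket; which one varies.
- bay_right (a point): Point on the panel's face on the axis of its right screw (panel's -y; nearer the robot), 120 mm from the left one; axes as the panel's (level).
- hung_grip (a point): Middle of the tongue of the fixed green bracket that already hangs, locked, on one of the two screws (same shape as the loose one and placed as that must end). 69 mm down the slope from its own screw and 30 mm off the face: 75 mm from the bay it occupies, 142 mm from the other. Axes as the panel's.
- bracket_grip (a point): Loose green bracket, 0.2 kg, at first flat on the table, tongue up: plate 120 x 80 x 5 mm with a block (tongue) on it to hold. Point: middle of the tongue, 30 mm above the underside. z out of the plate on the tongue's side, x to the plate's top end. Tongue 40 mm along x, 24 across y, up to 55 mm above the underside; foot 30 wide, 8 high; small lip on top to +x.
- keyhole_mouth (a point): Centre of the keyhole's round mouth in the loose bracket, 28 mm across, at the plate's underside: 39 mm along +x from bracket_grip. The plate reaches 74 mm from here toward -x and 46 mm toward +x. From the mouth a slot 13 mm wide runs toward +x.
- slot_home (a point): Where the screw's axis lies when the loose bracket is fully home: in the slot near its end, at the plate's underside, 30 mm along +x from keyhole_mouth (69 mm from bracket_grip).
- the_stapler: Black stapler 138 x 34 x 40 mm, loose bystander; origin under its middle.
- the_timer: White square timer 64 x 64 x 20 mm, loose bystander; origin under its middle.
- label_reel: White roll of labels, 63 mm across, 25 mm high, loose bystander; origin under its middle.
- pump_bottle: White pump bottle 62 mm across, 191 mm high, standing to the right of the panel, loose bystander; origin under its middle.
Not all that is in view belongs to the job. What is shaped like the part that bears bracket_grip but orange or purple is not meant.

How it is judged (in metres and radians):
At the end, for the whole second after the job is handed in: The bracket hangs at rest, released, on the screw that was bare: screw axis within 7 mm of the fully-home position in the slot and within 6 mm across it, plate against the panel's face (within about 5 mm), leaning as the panel does within 7 degrees and square to the panel within 11 degrees (((x of bay_left in the frame of bracket_grip between 0.062 and 0.073 m and y of bay_left in the frame of bracket_grip between -0.006 and 0.006 m and z of bay_left in the frame of bracket_grip between -0.035 and -0.026 m and distance between bay_left and hung_grip above 0.1 m) or (x of bay_right in the frame of bracket_grip between 0.062 and 0.073 m and y of bay_right in the frame of bracket_grip between -0.006 and 0.006 m and z of bay_right in the frame of bracket_grip between -0.035 and -0.026 m and distance between bay_right and hung_grip above 0.1 m)) and angle between bracket_grip's own z axis and vertical between 0.404 and 0.644 rad and angle between the y axis of bracket_grip and the y axis of panel, either way round below 0.2 rad and linear speed of bracket below 0.01 m/s and contact force between the fingers and bracket below 0.1 N); the robot touches nothing.
It fails at once if the stapler is pushed more than 30 mm or knocked over (distance of the_stapler from where it was at the start of the episode above 0.03 m or angle between the_stapler's own z axis and vertical above 0.5 rad).
It fails at once if the timer is pushed more than 30 mm or knocked over (distance of the_timer from where it was at the start of the episode above 0.03 m or angle between the_timer's own z axis and vertical above 0.5 rad).
It fails at once if the label roll is pushed more than 30 mm or knocked over (distance of label_reel from where it was at the start of the episode above 0.03 m or angle between label_reel's own z axis and vertical above 0.5 rad).
It fails at once if the pump bottle is pushed more than 30 mm or knocked over (distance of pump_bottle from where it was at the start of the episode above 0.03 m or angle between pump_bottle's own z axis and vertical above 0.5 rad).
It also fails if it takes over 42 s, if anything falls off the work surface, if the arm or the gripper's body presses on something with over 40 N, if the wrist force passes 120 N, or if a joint passes its speed limit or range.

### The arm

A 7-joint arm with a two-finger parallel gripper is mounted at the origin on a cart in front of the work surface, level with it; the furniture and walls round the work are solid. World frame = base frame: x ahead of the robot, y to its left, z up, the work surface at z = 0. Lengths are in m, angles in degrees, forces in N, time in s.
With the tool pointing down it reaches from about 0.4 to 0.85 m from the base axis. Payload 4.5 kg.
Tool frame: the origin (TCP) lies between the finger pads; the fingertips stand 22 mm ahead of it and the grasp point (between the pads) lies 3 mm ahead of it (r.nose_length is the distance from the TCP to the fingertips, in m); z points along the fingers, y is the line along which they close (so a half turn about z gives the same grasp; the last joint's range is limited). The gripper opens to 88 mm and grips with 3 to 60 N. Pads are 18 mm wide; open, the fingers measure 123 mm over their backs; the gripper's body (75 mm by 187 mm) begins 45 mm behind the grasp point.
Start: joints at [-66.818, 39.483, -11.15, 89.685, 9.013, 51.709, -12.324], TCP at [0.226, 0.583, 0.261] pointing down, gripper open.
Joint ranges: [-172.22, 172.22], [-26.19, 119.32], [-84.43, 86.54], [7.71, 146.69], [-57.33, 237.33], [2.42, 119.75], [-152.13, 152.13]. Speed limits (degrees/s): [147.25, 147.25, 180, 180, 180, 180, 180].

### API

Orientations are given as [roll, pitch, yaw] about the fixed x, y, z axes, in that order (R = Rz(yaw) Ry(pitch) Rx(roll)).
In Python, from bench import r, cams, hand_in gives the robot as it stands.
- The arm moves only by the tool servo_tool, never from a script. Its argument "increments" is text: rows parted by semicolons, each of 5 numbers parted by spaces: the shift along the tool's x, y, z in m, then the turn about the tool's z in degrees, then the opening, from 0 (shut) to 1 (fully open). In form: tx ty tz spin hand; .... A call has 1 to 5 rows; each row shifts and turns the commanded pose from where the row before left it, along the tool's axes as they then stand; what a row does not reach is not made up. A row lasts 1/10 s, in which the tool goes at most 50 mm and 8.59 degrees, less where a joint would pass 70% of its speed; a pose out of reach is approached as far as the arm can. A call with a gripper value outside its range is refused whole. The fingers move at their own pace and stop on an object; "newtons" is the grip in N (left out, the last holds). Time passes only in rows, so rows that do not move let the fingers close. It gives the time, the measured TCP pose, the force, the opening and the grip force at its end, in the units of the state.
- r.read_state(): the state, without advancing time (a new reading comes with each control period).
- cams.capture(name): name is "scene" or "side" or "wrist"; returns the picture (384x512x3 uint8, blue, green, red); there is no depth.
- cams.camera_model(name): a dict with "mtx" (3x3 intrinsics, pixels), "world_to_cam" (4x4, takes a point from world to camera coordinates). Camera axes: x right, y down, z forward; pixel columns grow to the right and rows downward; lengths in m; the calibration is good to about 2 mm. A picture is of the moment at which its call begins: read the wrist's pose just before it. camera_model takes no time and is no camera call; for the wrist camera it gives the pose at the moment of the call.
- hand_in(): hands the job in; it is judged then, once.
The state is a dict: "time_s": time; "joints": joint angles; "dq": joint speeds; "joint_torque": joint torques, N m; "tcp_pos": TCP position; "tool_rot": TCP orientation; "contact_force": force on the tool from outside, world axes, zero at the start; "moment": the same for the moment, N m; "grip_width": finger opening in m; "finger_force": force on a finger pad.
Only numpy, scipy, OpenCV 4.12 (cv2) and the standard library are available. Lean on these libraries where they do the work, as an engineer would, in place of code of your own. Each camera call takes 0.05 s, during which the arm holds its last target. There are 200 camera calls.

## Working session

There is one attempt and no reset: what is moved stays moved. The work goes in short steps, Python scripts to look and compute and a tool call to move; the robot and the scene stay as the last step left them, time stands still between calls to the robot, and variables do not carry over. Pictures are saved under pics/ and viewed, at most 10 in all, crops included, and the job is handed in when it is done.

Besides the shell and the picture viewer there is one more tool, called after "Request:" by a JSON object that holds its "api" and its "payload", one argument or row to a line. servo_tool: Moves the arm, as the interface text tells. Its arguments: {"type":"object","properties":{"increments":{"type":"string"},"newtons":{"type":"number"}},"required":["increments"]}

```bash
mkdir -p pics; ls; python3 - <<'E'
from bench import r,cams
import cv2,numpy as np
s=r.read_state();print({k:s[k] for k in('time_s','tcp_pos','tool_rot','grip_width')})
a=cams.capture("scene");b=cams.capture("side")
cv2.imwrite("pics/scene.png",a);cv2.imwrite("pics/side.png",b)
w=cams.capture("wrist");cv2.imwrite("pics/w0.png",w)
for n in("scene","side","wrist"):
    m=cams.camera_model(n);M=np.array(m["world_to_cam"]);print(n,np.round(m["mtx"],1).tolist(),"pos",np.round(-M[:3,:3].T@M[:3,3],3),np.round(M[:3,:3],2).tolist())
E
```

```text
pics
{'time_s': 0.0, 'tcp_pos': array([0.22627266, 0.58195271, 0.25990851]), 'tool_rot': array([-1.79892792e+02,  7.54782949e-03,  1.58763818e+02]), 'grip_width': 0.08790165294691728}
scene [[396.8, 0.0, 252.1], [0.0, 396.8, 188.1], [0.0, 0.0, 1.0]] pos [0.058 1.023 1.237] [[-0.89, -0.46, 0.0], [-0.35, 0.67, -0.65], [0.3, -0.58, -0.76]]
side [[450.1, 0.0, 248.1], [0.0, 450.1, 190.7], [0.0, 0.0, 1.0]] pos [0.202 1.937 1.244] [[-0.98, -0.19, 0.0], [-0.1, 0.53, -0.84], [0.16, -0.83, -0.53]]
wrist [[289.9, 0.0, 255.3], [0.0, 289.9, 191.6], [0.0, 0.0, 1.0]] pos [0.148 0.613 0.384] [[0.36, 0.93, -0.0], [0.88, -0.34, 0.32], [0.3, -0.12, -0.95]]
```

View pics/scene.png

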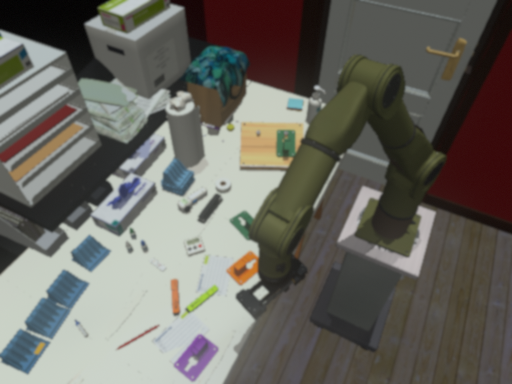

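View pics/side.png

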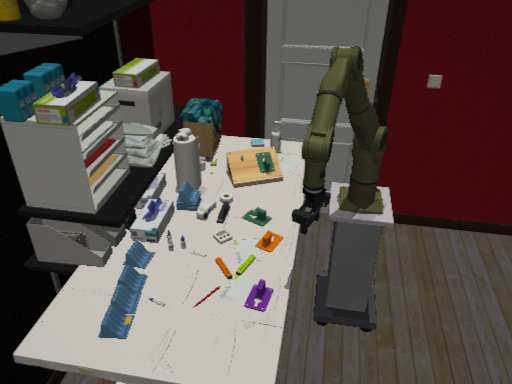

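The green things are the loose bracket at scene (243,226), side (257,216), and the bracket hung on the panel at scene (286,143). The orange one at (243,267) and the purple one at (197,356) are not meant. I'll confirm this in one enlarged crop and compute the positions.

```bash
cat > h.py <<'E'
import cv2,numpy as np
from bench import r,cams
def model(n):
    m=cams.camera_model(n);return np.array(m["mtx"]),np.array(m["world_to_cam"])
def ray(mod,uv):
    K,M=mod;d=M[:3,:3].T@np.linalg.solve(K,[uv[0],uv[1],1.]);return -M[:3,:3].T@M[:3,3],d/np.linalg.norm(d)
def onz(mod,uv,z):
    o,d=ray(mod,uv);return o+d*(z-o[2])/d[2]
def tri(obs):
    A=np.zeros((3,3));b=np.zeros(3);L=[]
    for mod,uv in obs:
        o,d=ray(mod,uv);P=np.eye(3)-np.outer(d,d);A+=P;b+=P@o;L.append((o,P))
    X=np.linalg.solve(A,b);return X,[np.linalg.norm(P@(X-o))for o,P in L]
def proj(mod,X):
    K,M=mod;p=K@(M[:3,:3]@np.asarray(X)+M[:3,3]);return p[:2]/p[2]
def green(im):
    h=cv2.cvtColor(im,cv2.COLOR_BGR2HSV);return cv2.inRange(h,(62,90,30),(88,255,200))
E
python3 - <<'E'
import cv2,numpy as np
from h import *
a=cv2.imread("pics/scene.png");b=cv2.imread("pics/side.png");w=cv2.imread("pics/w0.png")
for n,im in(("scene",a),("side",b),("wrist",w)):
    k,l,st,c=cv2.connectedComponentsWithStats(green(im))
    for i in range(1,k):
        if st[i,4]>25: print(n,st[i],c[i].round(1),onz(model(n),c[i],0.01).round(3))
c1=cv2.resize(a[110:250,215:315],None,fx=4,fy=4,interpolation=cv2.INTER_CUBIC)
c2=cv2.resize(b[140:235,220:290],None,fx=5,fy=5,interpolation=cv2.INTER_CUBIC)
o=np.zeros((560,800,3),np.uint8);o[:560,:400]=c1;o[:475,400:750]=c2
cv2.imwrite("pics/crop.png",o)
E
```

```text
scene [201  45  20  14 114] [210.8  51. ] [ 1.243 -0.749  0.01 ]
scene [191  60   9   8  49] [195.3  63.3] [ 1.252 -0.597  0.01 ]
scene [212  62  21  28 254] [222.5  74.9] [ 1.06  -0.569  0.01 ]
scene [185  75  10   7  40] [189.   78.3] [ 1.203 -0.457  0.01 ]
scene [279 133   4  19  53] [280.1 142.2] [ 0.558 -0.225  0.01 ]
scene [285 132   9  22 112] [289.8 143.5] [ 0.515 -0.237  0.01 ]
scene [242 215   9   8  30] [247.1 217.8] [0.491 0.222 0.01 ]
scene [234 220  13  15  49] [240.3 227.2] [0.493 0.272 0.01 ]
side [193  98   9   7  28] [196.9 101.2] [ 1.171 -1.133  0.01 ]
side [203 105  15  20 115] [210.9 113. ] [ 1.011 -0.933  0.01 ]
side [183 116   7   6  27] [185.4 119.1] [ 1.155 -0.795  0.01 ]
side [257 153  17  19 200] [265.  162.9] [ 0.524 -0.285  0.01 ]
side [245 208  26  18 233] [257.6 217. ] [0.477 0.242 0.01 ]
side [145 233  10   4  30] [149.8 234.1] [0.926 0.459 0.01 ]
wrist [112 336  40  41 957] [135.6 357.3] [0.468 0.271 0.01 ]
```

View pics/crop.png

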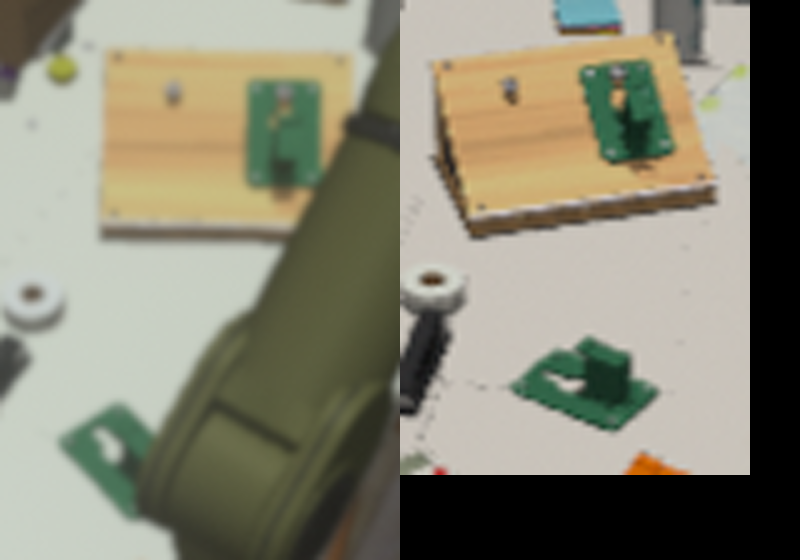

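View pics/w0.png

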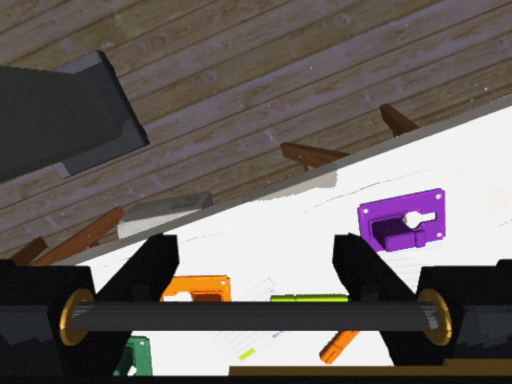

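Shown in the crop: the loose green bracket at scene (243,226) is flat on the table with its keyhole toward the panel. The hung bracket sits on the right bay, scene (286,143). The free screw is the left one, scene (258,132) and side (242,157). Orange at (243,267) and purple at (197,356) are decoys by colour.

```bash
python3 - <<'E'
from h import *
S,D=model("scene"),model("side")
sc=lambda x,y:(215+x/4,110+y/4); sd=lambda x,y:(220+(x-400)/5,140+y/5)
for n,a,b in[("freescrew",(173,90),(510,85)),("hungscrew",(284,90),(617,70)),("cTL",(117,58),(447,65)),("cBL",(113,212),(481,206)),("cTR",(341,61),(667,40)),("mouth",(118,458),(572,383))]:
    X,e=tri([(S,sc(*a)),(D,sd(*b))]);print(n,X.round(4),np.round(e,4))
for p in[(120,405),(62,440),(130,518)]:print("scene plate corner",onz(S,sc(*p),.005).round(3))
for p in[(512,388),(614,430),(660,388)]:print("side plate corner",onz(D,sd(*p),.005).round(3))
from scipy.spatial.transform import Rotation as R
s=r.read_state();print(R.from_euler('xyz',s['tool_rot'],degrees=True).as_matrix().round(2))
E
```

```text
freescrew [ 0.6236 -0.1289  0.118 ] [0.0022 0.0022]
hungscrew [ 0.5176 -0.181   0.1199] [0.0017 0.0017]
cTL [ 0.692  -0.1311  0.1338] [0.0024 0.0024]
cBL [ 0.6301 -0.0048  0.0417] [0.0016 0.0016]
cTR [ 0.4735 -0.2323  0.136 ] [0.001 0.001]
mouth [0.4853 0.2597 0.0216] [0.0042 0.0042]
scene plate corner [0.515 0.194 0.005]
scene plate corner [0.544 0.257 0.005]
scene plate corner [0.445 0.306 0.005]
side plate corner [0.547 0.252 0.005]
side plate corner [0.443 0.299 0.005]
side plate corner [0.411 0.226 0.005]
[[-0.93  0.36 -0.  ]
 [ 0.36  0.93 -0.  ]
 [-0.   -0.   -1.  ]]
```

Request:
{"api": "servo_tool", "payload": {
  "increments": "-0.033 -0.022 0 0 1; -0.033 -0.022 0 0 1; -0.033 -0.022 0 0 1; -0.033 -0.022 0 0 1; -0.033 -0.022 0 0 1",
  "newtons": 20
}}

```text
time_s: 0.65
tcp_pos: [0.3411, 0.4187, 0.2606]
tool_rot: [-180.0, 0.0, 158.8]
contact_force: [0.9, -0.5, -0.1]
grip_width: 0.0883
finger_force: 0.0
```

Request:
{"api": "servo_tool", "payload": {
  "increments": "-0.033 -0.022 0 0 1; -0.033 -0.022 0 0 1; -0.033 -0.022 0 0 1; -0.033 -0.022 0 0 1; -0.033 -0.022 0 0 1"
}}

```text
time_s: 1.15
tcp_pos: [0.455, 0.2564, 0.2606]
tool_rot: [-180.0, -0.0, 158.8]
contact_force: [0.6, -0.4, -0.0]
grip_width: 0.0884
finger_force: 0.0
```

Request:
{"api": "servo_tool", "payload": {
  "increments": "0 0 0 0 1; 0 0 0 0 1; 0 0 0 0 1"
}}

```text
time_s: 1.45
tcp_pos: [0.4535, 0.2592, 0.2607]
tool_rot: [180.0, -0.1, 158.9]
contact_force: [0.9, -0.2, 0.2]
grip_width: 0.0884
finger_force: 0.0
```

```bash
python3 - <<'E'
from h import *
m=model("wrist");w=cams.capture("wrist");sc=cams.capture("scene");cv2.imwrite("pics/w1.png",w);cv2.imwrite("pics/s1.png",sc)
np.savez("m1.npz",K=m[0],M=m[1])
g=green(w)
k,l,st,c=cv2.connectedComponentsWithStats(g)
i=1+st[1:,4].argmax();print(st[i],c[i])
b=cv2.boxPoints(cv2.minAreaRect(cv2.findNonZero((l==i).astype(np.uint8))));print(b.round(1).tolist())
o=np.zeros((560,800,3),np.uint8);o[:384,:512]=w;o[:,520:800]=0
o[384:560,:400]=cv2.resize(sc[100:188,180:380],None,fx=2,fy=2)
cv2.imwrite("pics/v1.png",o)
E
```

```text
[ 223  138   62   85 4342] [252.47282358 179.366421  ]
[[221.10000610351562, 220.60000610351562], [224.10000610351562, 137.10000610351562], [284.3999938964844, 139.3000030517578], [281.29998779296875, 222.8000030517578]]
```

View pics/v1.png

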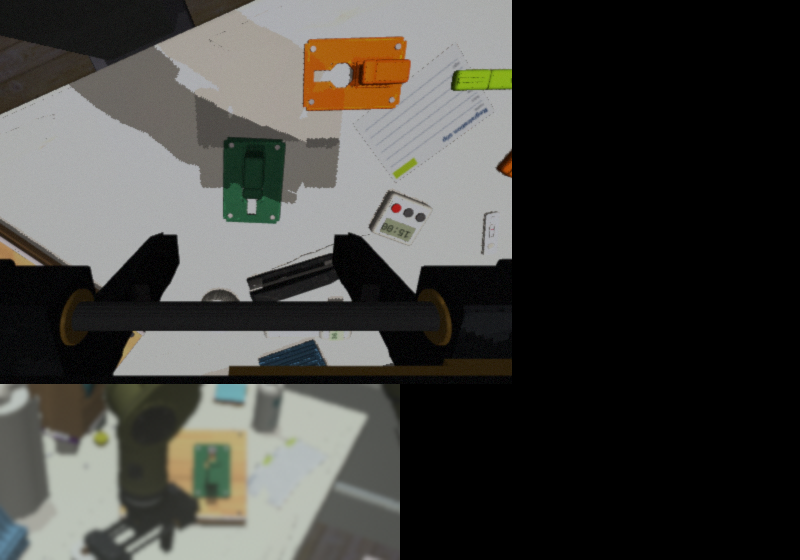

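```bash
python3 - <<'E'
from h import *
z=np.load("m1.npz");m=(z["K"],z["M"])
c=[(221.1,220.6),(224.1,137.1),(284.4,139.3),(281.3,222.8)]
P=np.array([onz(m,p,.005)[:2] for p in c]);print(P.round(4))
print("sides",[np.linalg.norm(P[i]-P[(i+1)%4]).round(4) for i in range(4)])
x=(P[0]+P[3]-P[1]-P[2])/2;x/=np.linalg.norm(x);C=P.mean(0);g=C-.025*x
# white slot and mouth check, tongue top edges
w=cv2.imread("pics/w1.png")
print("yaw",np.degrees(np.arctan2(x[1],x[0])),"C",C,"grip",g)
for n,X in(("home",[*(g+.069*x),.005]),("gripTop",[*g,.055]),("mouth",[*(g+.039*x),.005])):print(n,proj(m,X).round(1))
s=r.read_state();t=s['tcp_pos'];yaw=np.radians(s['tool_rot'][2]);tx=np.array([np.cos(yaw),np.sin(yaw)]);ty=np.array([tx[1],-tx[0]])
if 1:
    from scipy.spatial.transform import Rotation as R
    Rm=R.from_euler('xyz',s['tool_rot'],degrees=True).as_matrix();print("tool delta",Rm.T@np.array([g[0]-t[0],g[1]-t[1],0]),t,s['tool_rot'])
E
```

```text
[[0.5176 0.182 ]
 [0.41   0.2326]
 [0.441  0.3048]
 [0.5519 0.2612]]
sides [np.float64(0.1189), np.float64(0.0786), np.float64(0.1192), np.float64(0.0863)]
yaw -23.31749700253888 C [0.48011612 0.24519151] grip [0.45715798 0.25508716]
home [251.6 211.7]
gripTop [253.1 173.8]
mouth [252.3 191.6]
tool delta [-5.10694168e-03 -2.73288521e-03 -5.44835563e-06] [0.4533755  0.25947378 0.26071434] [ 1.79964956e+02 -4.23730208e-02  1.58923102e+02]
```

The wrist view shows the bracket plate with corners (221,221) to (284,139), with its slot at (252,205) pointing forward. The measured sides are 119 x 82 mm, against 120 x 80 nominal. Next I look at the panel from above with the gripper empty.

Request:
{"api": "servo_tool", "payload": {
  "increments": "-0.027 -0.031 0 0 1; -0.027 -0.031 0 0 1; -0.027 -0.031 0 0 1; -0.027 -0.031 0 0 1; -0.027 -0.031 0 0 1"
}}

```text
time_s: 2.05
tcp_pos: [0.5242, 0.0645, 0.2608]
tool_rot: [180.0, -0.0, 158.9]
contact_force: [0.3, 0.4, 0.6]
grip_width: 0.0879
finger_force: 0.0
```

Request:
{"api": "servo_tool", "payload": {
  "increments": "-0.027 -0.031 0 0 1; -0.027 -0.031 0 0 1; -0.027 -0.031 0 0 1; -0.027 -0.031 0 0 1; -0.027 -0.031 0 0 1"
}}

```text
time_s: 2.55
tcp_pos: [0.5943, -0.1288, 0.2607]
tool_rot: [180.0, -0.0, 158.9]
contact_force: [0.8, 0.0, 0.5]
grip_width: 0.0884
finger_force: 0.0
```

Request:
{"api": "servo_tool", "payload": {
  "increments": "0 0 0 8.4 1; 0 0 0 8.4 1; 0 0 0 8.4 1; 0 0 0 8.4 1; 0 0 0 8.4 1"
}}

```text
time_s: 3.05
tcp_pos: [0.5939, -0.1271, 0.2606]
tool_rot: [180.0, -0.0, 116.6]
contact_force: [-0.6, 0.8, -0.0]
grip_width: 0.088
finger_force: 0.0
```

Request:
{"api": "servo_tool", "payload": {
  "increments": "0 0 0 0 1; 0 0 0 0 1; 0 0 0 0 1"
}}

```text
time_s: 3.35
tcp_pos: [0.5937, -0.1282, 0.2607]
tool_rot: [180.0, -0.0, 117.0]
contact_force: [-0.4, -0.2, 0.6]
grip_width: 0.088
finger_force: 0.0
```

```bash
python3 - <<'E'
from h import *
m=model("wrist");w=cams.capture("wrist");cv2.imwrite("pics/w2.png",w)
np.savez("m2.npz",K=m[0],M=m[1])
cv2.imwrite("pics/v2.png",cv2.resize(w[60:340,100:420],None,fx=2,fy=2,interpolation=cv2.INTER_CUBIC))
E
```

```text
(no output)
```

View pics/v2.png

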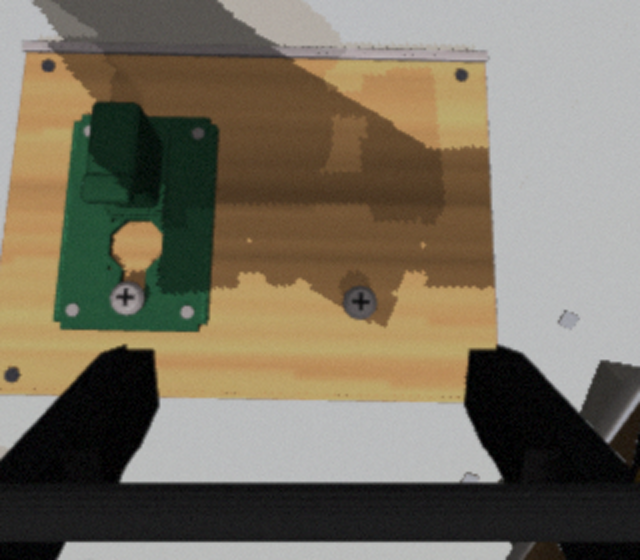

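The panel view shows the free screw head at crop (360,301), full-image (280,210.5), and the hung bracket's screw at (163.5,209). The hung keyhole mouth is up at crop (136,245).

```bash
python3 - <<'E'
from h import *
z=np.load("m2.npz");m=(z["K"],z["M"])
f=lambda x,y:(100+x/2,60+y/2)
a=onz(m,f(360,301),.110);b=onz(m,f(127,298),.110);d=a-b
print(a.round(4),b.round(4),"dist",np.linalg.norm(d),"y yaw",np.degrees(np.arctan2(d[1],d[0])))
# panel bottom edge: face bottom at z=72-50=22mm ; corners
c=onz(m,f(24,50),.022);e=onz(m,f(487,60),.022);d2=e-c;print("bottom edge",c.round(4),e.round(4),np.linalg.norm(d2),np.degrees(np.arctan2(d2[1],d2[0])))
t=onz(m,f(497,402),.122);print("topright",t.round(4),"right edge len",np.linalg.norm((t-e)), "dir",np.degrees(np.arctan2(*(t-e)[1::-1])))
y=d[:2]/np.linalg.norm(d[:2]);x=np.array([y[1],-y[0]])
print("yaw x",np.degrees(np.arctan2(x[1],x[0])))
n=np.array([-.5*x[0],-.5*x[1],.866]);bay=a-.015*n;print("bay",bay, "n",n)
s=np.array([.866*x[0],.866*x[1],.5])
# check against scene/side triangulation & expected edges
fc=bay-.05*s-.06*np.array([*y,0]);print("facecentre",fc,"bottom mid",(c+e)/2, fc-.1*s)
E
```

```text
[ 0.6289 -0.143   0.11  ] [ 0.5221 -0.1954  0.11  ] dist 0.11904363655386199 y yaw 26.13003952602657
bottom edge [ 0.4006 -0.1211  0.022 ] [ 0.6462 -0.0026  0.022 ] 0.27265067418732797 25.769602814586538
topright [ 0.7164 -0.1567  0.122 ] right edge len 0.19668897927495993 dir -65.49975885970605
yaw x -63.869960473973435
bay [ 0.63223782 -0.14973819  0.09701   ] n [-0.22020497  0.4488984   0.866     ]
facecentre [ 0.55930026 -0.13728819  0.07201   ] bottom mid [ 0.52338822 -0.06183959  0.022     ] [ 0.52116076 -0.05953898  0.02201   ]
```

Request:
{"api": "servo_tool", "payload": {
  "increments": "0 0 0 -8 1; 0 0 0 -8 1; 0 0 0 -8 1; 0 0 0 -8 1; 0 0 0 -8.2 1"
}}

```text
time_s: 3.9
tcp_pos: [0.5937, -0.129, 0.2607]
tool_rot: [180.0, 0.0, 157.4]
contact_force: [0.2, -0.2, -0.7]
grip_width: 0.0883
finger_force: 0.0
```

Request:
{"api": "servo_tool", "payload": {
  "increments": "0.027 0.03 0 0 1; 0.027 0.03 0 0 1; 0.027 0.03 0 0 1; 0.027 0.03 0 0 1; 0.027 0.03 0 0 1"
}}

```text
time_s: 4.4
tcp_pos: [0.5276, 0.0633, 0.2609]
tool_rot: [180.0, 0.0, 157.0]
contact_force: [1.0, -0.2, 0.1]
grip_width: 0.0881
finger_force: 0.0
```

Request:
{"api": "servo_tool", "payload": {
  "increments": "0.027 0.03 0 0 1; 0.027 0.03 0 0 1; 0.027 0.03 0 0 1; 0.027 0.03 0 0 1; 0.027 0.03 0 0 1"
}}

```text
time_s: 4.9
tcp_pos: [0.4621, 0.2544, 0.2609]
tool_rot: [180.0, 0.0, 157.0]
contact_force: [0.3, 0.1, 0.9]
grip_width: 0.0878
finger_force: 0.0
```

Request:
{"api": "servo_tool", "payload": {
  "increments": "0 0 0.03 0 1; 0 0 0.03 0 1; 0 0 0.03 0 1; 0 0 0.02 0 1; 0 0 0 0 1"
}}

```text
time_s: 5.4
tcp_pos: [0.4612, 0.2521, 0.1485]
tool_rot: [-179.8, -0.2, 157.0]
contact_force: [-0.8, -0.2, 0.1]
grip_width: 0.0877
finger_force: 0.0
```

Request:
{"api": "servo_tool", "payload": {
  "increments": "0 0 0.03 0 1; 0 0 0.03 0 1; 0 0 0.03 0 1; 0 0 0.019 0 1; 0 0 0 0 1"
}}

```text
time_s: 5.9
tcp_pos: [0.4622, 0.2528, 0.0407]
tool_rot: [-179.9, -0.1, 157.0]
contact_force: [0.3, -0.7, -0.5]
grip_width: 0.0881
finger_force: 0.0
```

Request:
{"api": "servo_tool", "payload": {
  "increments": "0 0 0 0 0; 0 0 0 0 0; 0 0 0 0 0; 0 0 0 0 0; 0 0 0 0 0",
  "newtons": 15
}}

```text
time_s: 6.4
tcp_pos: [0.4629, 0.2531, 0.0423]
tool_rot: [180.0, 0.0, 157.0]
contact_force: [-0.2, 0.8, -0.3]
grip_width: 0.0502
finger_force: 0.0
```

Request:
{"api": "servo_tool", "payload": {
  "increments": "0 0 0 0 0; 0 0 0 0 0; 0 0 0 0 0; 0 0 0 0 0; 0 0 0 0 0"
}}

```text
time_s: 6.9
tcp_pos: [0.4625, 0.2529, 0.0417]
tool_rot: [-180.0, -0.0, 157.0]
contact_force: [-0.8, -0.3, -0.3]
grip_width: 0.0236
finger_force: 15.0
```

Request:
{"api": "servo_tool", "payload": {
  "increments": "0 0 -0.01 0 0; 0 0 -0.01 0 0; 0 0 -0.02 0 0; 0 0 -0.02 0 0; 0 0 0 0 0"
}}

```text
time_s: 7.4
tcp_pos: [0.464, 0.2537, 0.1044]
tool_rot: [179.8, 0.2, 156.9]
contact_force: [0.3, -0.2, -2.2]
grip_width: 0.0239
finger_force: 15.0
```

```bash
python3 - <<'E'
from h import *
m=model("wrist");w=cams.capture("wrist");D=model("side");sd=cams.capture("side");cv2.imwrite("pics/w3.png",w);cv2.imwrite("pics/d3.png",sd)
np.savez("m3.npz",K=m[0],M=m[1])
t=r.read_state()['tcp_pos'];u=proj(D,t).astype(int)
o=np.zeros((384,800,3),np.uint8);o[:,:512]=w
c=cv2.resize(sd[u[1]-30:u[1]+30,u[0]-35:u[0]+35],(280,240),interpolation=cv2.INTER_CUBIC);o[:240,516:796]=c
cv2.imwrite("pics/v3.png",o)
E
```

```text
(no output)
```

View pics/v3.png

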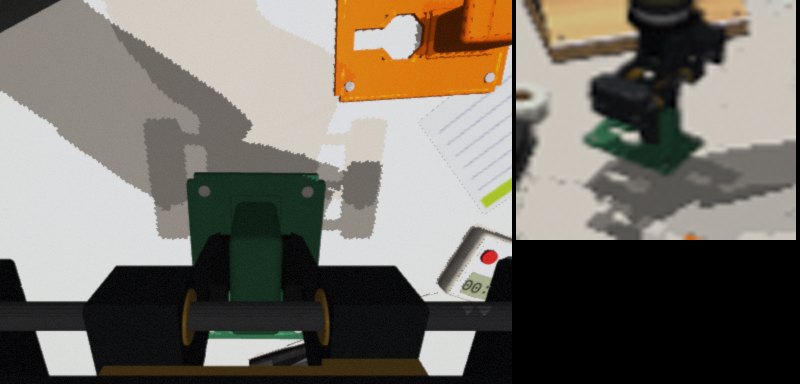

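The bracket is held level and square, with its rear holes at (204,191) and (307,191). The tool can't tilt, so the plan has three steps:
1. Press the nose on the bare face below the screw with a light grip, so the plate pivots between the pads to 30°.
2. Grip hard, lift along the normal and move up over the screw.
3. Lower it and slide down.

Request:
{"api": "servo_tool", "payload": {
  "increments": "0 0 -0.02 8.2 0; 0 0 -0.02 8.2 0; 0 0 -0.02 8.2 0; 0 0 -0.02 8.2 0; 0 0 -0.02 8.3 0"
}}

```text
time_s: 8.0
tcp_pos: [0.4619, 0.2525, 0.2014]
tool_rot: [-179.9, 0.0, 115.5]
contact_force: [0.2, 0.7, -1.6]
grip_width: 0.0237
finger_force: 15.0
```

Request:
{"api": "servo_tool", "payload": {
  "increments": "-0.034 -0.002 0 0 0; -0.034 -0.002 0 0 0; -0.034 -0.002 0 0 0; -0.034 -0.002 0 0 0; -0.034 -0.002 0 0 0"
}}

```text
time_s: 8.5
tcp_pos: [0.5274, 0.0941, 0.2006]
tool_rot: [-179.9, -0.0, 115.9]
contact_force: [0.5, 0.5, -2.5]
grip_width: 0.0238
finger_force: 15.0
```

Request:
{"api": "servo_tool", "payload": {
  "increments": "-0.034 -0.002 0 0 0; -0.034 -0.002 0 0 0; -0.034 -0.002 0 0 0; -0.034 -0.003 0 0 0; -0.034 -0.004 0 0 0"
}}

```text
time_s: 9.0
tcp_pos: [0.5899, -0.0643, 0.2003]
tool_rot: [-179.9, -0.1, 115.9]
contact_force: [0.1, 0.1, -2.2]
grip_width: 0.0238
finger_force: 15.0
```

Request:
{"api": "servo_tool", "payload": {
  "increments": "0 0 0 0 0; 0 0 0 0 0; 0 0 0 0 0"
}}

```text
time_s: 9.3
tcp_pos: [0.5894, -0.0614, 0.2008]
tool_rot: [-179.9, -0.1, 116.0]
contact_force: [0.1, 0.2, -1.5]
grip_width: 0.024
finger_force: 15.0
```

```bash
cat >> h.py <<'E'
from scipy.spatial.transform import Rotation as R
BAY=np.array([.6322,-.1497,.097]);YAW=np.radians(-64.1);XP=np.array([np.cos(YAW),np.sin(YAW),0]);YP=np.array([-XP[1],XP[0],0]);Z=np.array([0,0,1.])
def delta(u,n,y=0):
    "tool-axes shift to bring the pinch to (u up slope, n off face, y) relative to the free bay"
    s=r.read_state();Rm=R.from_euler('xyz',s['tool_rot'],degrees=True).as_matrix();c=np.sqrt(.75)
    g=s['tcp_pos']+.003*Rm[:,2]
    t=BAY+(u*c-.5*n)*XP+(u*.5+n*c)*Z+y*YP
    d=g-BAY;print("now h,z,y",(d@XP*1e3).round(1),(d[2]*1e3).round(1),(d@YP*1e3).round(1),"yaw",s['tool_rot'][2].round(2),"shift",(Rm.T@(t-g)).round(4))
E
python3 -c "
from h import *
delta(-.095,.0385)"
```

```text
now h,z,y -98.1 100.8 0.1 yaw 115.96 shift [3.20e-03 1.00e-04 1.15e-01]
```

Request:
{"api": "servo_tool", "payload": {
  "increments": "-0.003 0 0.02 0 0; -0.002 0 0.02 0 0; 0 0 0.015 0 0; 0 0 0.005 0 0; 0 0 0 0 0",
  "newtons": 8
}}

```text
time_s: 9.8
tcp_pos: [0.5914, -0.0656, 0.1409]
tool_rot: [-179.9, -0.1, 116.0]
contact_force: [-1.6, 2.5, -2.4]
grip_width: 0.0238
finger_force: 8.0
```

Request:
{"api": "servo_tool", "payload": {
  "increments": "0.001 0 0.006 0 0; 0.002 0 0.006 0 0; 0.002 0 0.006 0 0; 0.002 0 0.006 0 0; 0 0 0 0 0"
}}

```text
time_s: 10.3
tcp_pos: [0.589, -0.0608, 0.117]
tool_rot: [-180.0, -0.0, 115.9]
contact_force: [-1.0, -0.5, -2.0]
grip_width: 0.0238
finger_force: 8.0
```

```bash
cat > look.py <<'E'
import sys
from h import *
w=cams.capture("wrist");S=model("scene");D=model("side");a=cams.capture("scene");b=cams.capture("side")
t=r.read_state()['tcp_pos'];o=np.zeros((600,800,3),np.uint8);o[:288,:384]=cv2.resize(w,(384,288))
for k,(m,im) in enumerate(((S,a),(D,b))):
    u=np.round(proj(m,t)).astype(int)
    c=cv2.resize(im[u[1]-38:u[1]+38,u[0]-50:u[0]+50],(400,304),interpolation=cv2.INTER_CUBIC);o[294:598,400*k:400*k+400]=c
cv2.imwrite(sys.argv[1],o)
E
python3 look.py pics/v4.png; python3 -c "
from h import *
delta(-.095,.0385);print(r.read_state()['contact_force'],r.read_state()['moment'])"
```

```text
now h,z,y -98.2 17.7 0.0 yaw 115.85 shift [ 0.0034 -0.      0.0318]
[-0.99206504  0.24769203 -1.69931245] [-0.06486026  0.10583226  0.05264739]
```

View pics/v4.png

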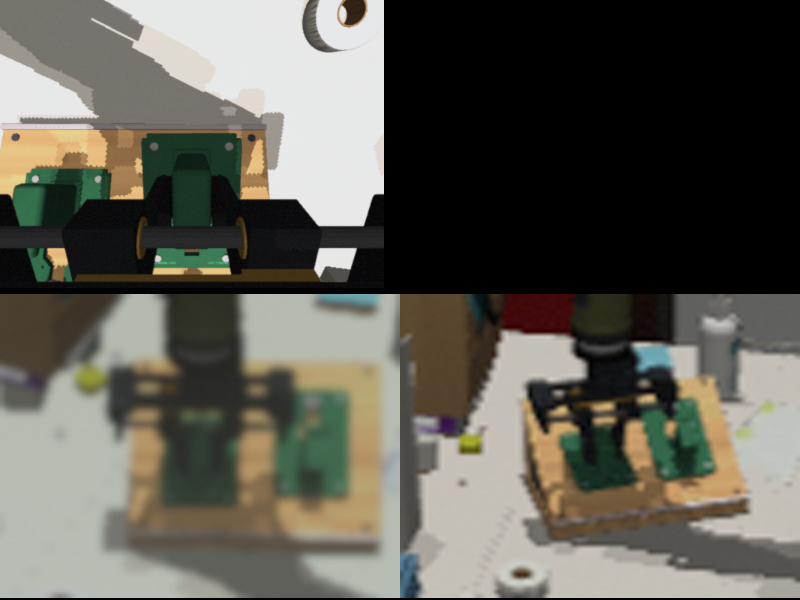

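The plate is already pivoting nose-up, with the nose on the face below the screw. I continue to flat.

Request:
{"api": "servo_tool", "payload": {
  "increments": "0.001 0 0.008 0 0; 0.001 0 0.008 0 0; 0.001 0 0.006 0 0; 0 0 0.006 0 0; 0 0 0 0 0"
}}

```text
time_s: 10.95
tcp_pos: [0.5875, -0.0584, 0.0886]
tool_rot: [-179.9, -0.0, 115.9]
contact_force: [-0.1, 0.2, -1.1]
grip_width: 0.0236
finger_force: 8.0
```

Request:
{"api": "servo_tool", "payload": {
  "increments": "0 0 0.002 0 0; 0 0 0.002 0 0; 0 0 0.001 0 0; 0 0 0 0 0; 0 0 0 0 0"
}}

```text
time_s: 11.45
tcp_pos: [0.5881, -0.0587, 0.085]
tool_rot: [180.0, 0.0, 115.8]
contact_force: [-0.3, 0.0, 1.7]
grip_width: 0.024
finger_force: 8.0
```

Request:
{"api": "servo_tool", "payload": {
  "increments": "0 0 0.0015 0 0; 0 0 0.001 0 0; 0 0 0 0 0"
}}

```text
time_s: 11.75
tcp_pos: [0.5881, -0.0589, 0.0835]
tool_rot: [180.0, 0.0, 115.8]
contact_force: [-2.1, -0.4, 10.0]
grip_width: 0.024
finger_force: 8.0
```

```bash
python3 -c "
from h import *
delta(-.095,.0385);s=r.read_state();print(s['contact_force'],s['moment'])
m=model('wrist');w=cams.capture('wrist');cv2.imwrite('pics/w5.png',w);np.savez('m5.npz',K=m[0],M=m[1])
g=green(w);k,l,st,c=cv2.connectedComponentsWithStats(g)
for i in range(1,k):
  if st[i,4]>400: print(st[i],c[i])
# predicted rear holes: rear edge corners for tilts
t=s['tcp_pos']-.003*Z
for th in (20,25,30,35):
  a=np.radians(th);ex=np.cos(a)*XP+np.sin(a)*Z;ez=-np.sin(a)*XP+np.cos(a)*Z
  print(th,[proj(m,t-.041*ex-(.0385-.005)*ez+q*YP).round(1) for q in(-.04,.04)])
"
```

```text
now h,z,y -100.9 -16.5 0.0 yaw 115.84 shift [ 0.0006 -0.     -0.0023]
[-2.07200182 -0.37867687 10.02650369] [-0.18526602  0.59117013  0.02581516]
[ 191  195  130  107 8748] [255.02514861 238.05361225]
[   2  251  127   51 3259] [ 66.68211108 268.04786744]
[  44  331   53   45 1315] [ 76.14220532 353.79619772]
[ 203  331   42   35 1307] [223.93420046 348.78500383]
[ 266  331   42   35 1324] [286.32401813 348.78172205]
20 [array([192.4, 189.6]), array([319.9, 189.4])]
25 [array([193.5, 194.6]), array([318.7, 194.4])]
30 [array([194.6, 199.8]), array([317.7, 199.6])]
35 [array([195.5, 205.3]), array([316.8, 205.1])]
```

```bash
python3 -c "
from h import *
def edge(f):
  g=green(cv2.imread(f));return [int(np.argmax(g[:,c]>0)) for c in (205,220,290,305)]
print(edge('pics/w3.png'),edge('pics/w5.png'))
z=np.load('m3.npz');m3=(z['K'],z['M']);z=np.load('m5.npz');m5=(z['K'],z['M'])
def pinch(m,ref): return m
# tcp from wrist cam: camera offset fixed in tool frame; use m5 with known state
s=r.read_state();T5=np.eye(4);T5[:3,:3]=R.from_euler('xyz',s['tool_rot'],degrees=True).as_matrix();T5[:3,3]=s['tcp_pos']
C=m5[1]@T5   # tool->cam
for th in(0,25,27,30,32):
  a=np.radians(th);ex=np.array([-np.cos(a),0,-np.sin(a)]);ez=np.array([np.sin(a),0,-np.cos(a)])
  for n in(.0362,.0385):
    print(th,n,[proj((m5[0],C),np.array([0,0,.003])-(q+.035)*ex-(n-.005)*ez).round(1)[1] for q in(.0,.003,.006,.009)])
"
```

```text
[173, 174, 174, 174] [195, 195, 195, 195]
0 0.0362 [np.float64(184.2), np.float64(179.1), np.float64(174.0), np.float64(168.9)]
0 0.0385 [np.float64(183.0), np.float64(178.0), np.float64(173.0), np.float64(167.9)]
25 0.0362 [np.float64(203.6), np.float64(198.9), np.float64(194.1), np.float64(189.4)]
25 0.0385 [np.float64(203.9), np.float64(199.2), np.float64(194.5), np.float64(189.8)]
27 0.0362 [np.float64(205.5), np.float64(200.8), np.float64(196.1), np.float64(191.4)]
27 0.0385 [np.float64(205.9), np.float64(201.2), np.float64(196.6), np.float64(191.9)]
30 0.0362 [np.float64(208.4), np.float64(203.8), np.float64(199.1), np.float64(194.5)]
30 0.0385 [np.float64(208.9), np.float64(204.3), np.float64(199.7), np.float64(195.2)]
32 0.0362 [np.float64(210.4), np.float64(205.8), np.float64(201.2), np.float64(196.7)]
32 0.0385 [np.float64(211.0), np.float64(206.4), np.float64(201.9), np.float64(197.4)]
```

The plate is flat: force rises sharply and n is 36 mm. The rear edge row says the pinch sits about 8.7 mm forward of bracket_grip, so the mouth is 30 mm ahead. Now I grip hard, lift along the normal, go up the slope and lower.

Request:
{"api": "servo_tool", "payload": {
  "increments": "0 0 -0.001 0 0; 0 0 -0.001 0 0; 0 0 0 0 0; 0 0 0 0 0",
  "newtons": 45
}}

```text
time_s: 12.2
tcp_pos: [0.5879, -0.0585, 0.0839]
tool_rot: [-180.0, -0.0, 115.9]
contact_force: [0.1, 0.3, -1.8]
grip_width: 0.0238
finger_force: 45.0
```

Request:
{"api": "servo_tool", "payload": {
  "increments": "0.003 0 -0.0052 0 0; 0.003 0 -0.0052 0 0; 0.003 0 -0.0052 0 0; 0.003 0 -0.0052 0 0; 0 0 0 0 0"
}}

```text
time_s: 12.7
tcp_pos: [0.5832, -0.047, 0.106]
tool_rot: [179.9, 0.0, 115.9]
contact_force: [0.0, -0.3, -1.2]
grip_width: 0.0237
finger_force: 45.0
```

Request:
{"api": "servo_tool", "payload": {
  "increments": "-0.015 0 -0.0087 0 0; -0.015 0 -0.0087 0 0; -0.015 0 -0.0087 0 0; -0.0115 0 -0.0065 0 0; 0 0 0 0 0"
}}

```text
time_s: 13.2
tcp_pos: [0.6085, -0.1011, 0.1385]
tool_rot: [179.9, 0.2, 115.7]
contact_force: [0.4, 0.1, -1.0]
grip_width: 0.0237
finger_force: 45.0
```

Request:
{"api": "servo_tool", "payload": {
  "increments": "0 0 0 0 0; 0 0 0 0 0"
}}

```text
time_s: 13.4
tcp_pos: [0.6067, -0.0973, 0.137]
tool_rot: [-180.0, -0.1, 115.9]
contact_force: [0.4, -0.2, -1.5]
grip_width: 0.0241
finger_force: 45.0
```

```bash
python3 -c "
from h import *
delta(-.0303,.0362)"
python3 look.py pics/v6.png; python3 - <<'E'
import sys;sys.path.insert(0,'.')
from h import *
w=cams.capture("wrist");cv2.imwrite("pics/w6.png",w);g=green(w);print([int(np.argmax(g[:,c]>0)) for c in (205,220,290,305)])
o=cv2.imread("pics/v6.png");o[:290,400:800]=cv2.resize(w[255:355,186:324],(400,290),interpolation=cv2.INTER_CUBIC);cv2.imwrite("pics/v6.png",o)
E
```

```text
now h,z,y -58.3 37.0 0.0 yaw 115.93 shift [-0.014   0.      0.0208]
[195, 195, 195, 195]
```

View pics/v6.png

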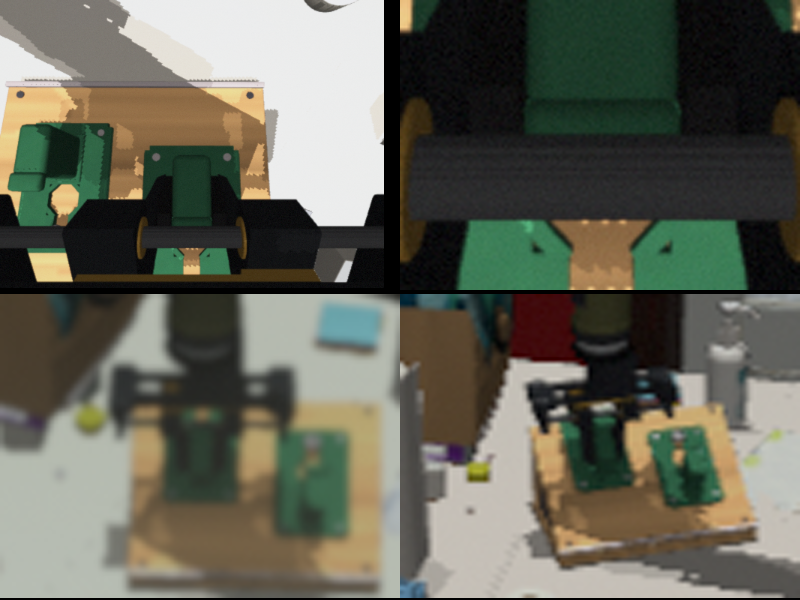

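The tilt held: rear edge still at row 195, slot lined up with the slope. Lowering now, and the height it reaches will show whether the head entered.

Request:
{"api": "servo_tool", "payload": {
  "increments": "-0.0015 0 -0.001 0 0; -0.003 0 0.0052 0 0; -0.003 0 0.0052 0 0; 0 0 0 0 0; 0 0 0 0 0"
}}

```text
time_s: 14.1
tcp_pos: [0.6105, -0.1055, 0.1278]
tool_rot: [-180.0, -0.0, 115.8]
contact_force: [-1.0, 1.7, -1.6]
grip_width: 0.0238
finger_force: 45.0
```

Request:
{"api": "servo_tool", "payload": {
  "increments": "-0.002 0 0.0035 0 0; -0.002 0 0.0035 0 0; -0.001 0 0.0017 0 0; 0 0 0 0 0; 0 0 0 0 0"
}}

```text
time_s: 14.6
tcp_pos: [0.6129, -0.1098, 0.1194]
tool_rot: [180.0, -0.0, 115.9]
contact_force: [-0.2, 0.8, -2.0]
grip_width: 0.0237
finger_force: 45.0
```

```bash
python3 -c "
from h import *
delta(-.0303,.0362)"
```

```text
now h,z,y -44.3 19.4 0.0 yaw 115.86 shift [ 0.0001 -0.      0.0032]
```

n is 39 mm with no contact force, so the head is through the mouth. Next I seat it and slide down.

Request:
{"api": "servo_tool", "payload": {
  "increments": "-0.0005 0 0.001 0 0; -0.0005 0 0.001 0 0; -0.0002 0 0.0005 0 0; 0 0 0 0 0; 0 0 0 0 0"
}}

```text
time_s: 15.1
tcp_pos: [0.6134, -0.111, 0.117]
tool_rot: [180.0, -0.0, 115.9]
contact_force: [0.2, 0.5, -1.1]
grip_width: 0.0234
finger_force: 45.0
```

Request:
{"api": "servo_tool", "payload": {
  "increments": "0.0043 0 0.0025 0 0; 0.0043 0 0.0025 0 0; 0.0043 0 0.0025 0 0; 0 0 0 0 0",
  "newtons": 20
}}

```text
time_s: 15.5
tcp_pos: [0.6069, -0.0979, 0.1088]
tool_rot: [-179.9, -0.1, 115.9]
contact_force: [-0.5, 0.7, -1.1]
grip_width: 0.024
finger_force: 20.0
```

```bash
python3 -c "
from h import *
delta(-.0603,.0362)"
```

```text
now h,z,y -57.7 8.8 -0.1 yaw 115.95 shift [0.0126 0.0001 0.0076]
```

Request:
{"api": "servo_tool", "payload": {
  "increments": "0.0043 0 0.0025 0 0; 0.0043 0 0.0025 0 0; 0.0025 0 0.0015 0 0; 0 0 0 0 0; 0 0 0 0 0"
}}

```text
time_s: 16.0
tcp_pos: [0.6025, -0.0887, 0.1027]
tool_rot: [-180.0, -0.1, 115.9]
contact_force: [0.1, 2.0, -2.3]
grip_width: 0.0237
finger_force: 20.0
```

Request:
{"api": "servo_tool", "payload": {
  "increments": "0.0013 0 0.0007 0 0; 0.0013 0 0.0007 0 0; 0 0 0 0 0; 0 0 0 0 0"
}}

```text
time_s: 16.4
tcp_pos: [0.6019, -0.0871, 0.1016]
tool_rot: [180.0, 0.0, 115.9]
contact_force: [0.2, 0.4, 0.3]
grip_width: 0.0238
finger_force: 20.0
```

```bash
python3 -c "
from h import *
delta(-.0603,.0362)"
```

```text
now h,z,y -69.6 1.6 0.1 yaw 115.85 shift [ 0.0007 -0.0001  0.0004]
```

Request:
{"api": "servo_tool", "payload": {
  "increments": "0.0009 0 0.0005 0 0; 0.0009 0 0.0005 0 0; 0 0 0 0 0; 0 0 0 0 0"
}}

```text
time_s: 16.8
tcp_pos: [0.6018, -0.0868, 0.1015]
tool_rot: [179.9, 0.1, 115.8]
contact_force: [0.5, -3.0, 6.2]
grip_width: 0.024
finger_force: 20.0
```

Request:
{"api": "servo_tool", "payload": {
  "increments": "0.0009 0 0.0005 0 0; 0.0009 0 0.0005 0 0; 0 0 0 0 0; 0 0 0 0 0"
}}

```text
time_s: 17.2
tcp_pos: [0.6018, -0.0866, 0.1014]
tool_rot: [179.9, 0.3, 115.7]
contact_force: [0.3, -5.1, 11.1]
grip_width: 0.0238
finger_force: 20.0
```

```bash
python3 -c "
from h import *
delta(-.0603,.0362)
w=cams.capture('wrist');cv2.imwrite('pics/w7.png',w);g=green(w);print([int(np.argmax(g[:,c]>0)) for c in (205,220,290,305)])"
```

```text
now h,z,y -70.0 1.4 0.2 yaw 115.74 shift [ 0.0003 -0.0002  0.0002]
[195, 195, 195, 195]
```

A firm stop came at u = -60, as expected, so the screw is fully home. I relieve the push, open and retreat straight up.

Request:
{"api": "servo_tool", "payload": {
  "increments": "-0.0013 0 -0.001 0 0; 0 0 0 0 0.35; 0 0 0 0 0.5; 0 0 0 0 0.6; 0 0 0 0 0.6"
}}

```text
time_s: 17.75
tcp_pos: [0.6005, -0.0844, 0.1002]
tool_rot: [-180.0, -0.1, 115.9]
contact_force: [0.6, -0.1, 0.1]
grip_width: 0.0522
finger_force: 0.0
```

Request:
{"api": "servo_tool", "payload": {
  "increments": "0 0 0 0 0.6; 0 0 0 0 0.6; 0 0 -0.01 0 0.6; 0 0 -0.02 0 0.6; 0 0 -0.03 0 0.6"
}}

```text
time_s: 18.25
tcp_pos: [0.5998, -0.0848, 0.1606]
tool_rot: [-179.9, -0.1, 115.9]
contact_force: [-0.2, 0.5, -0.3]
grip_width: 0.0531
finger_force: 0.0
```

Request:
{"api": "servo_tool", "payload": {
  "increments": "0.01 0 -0.04 0 0.6; 0.01 0 -0.04 0 0.6; 0.005 0 -0.02 0 0.6; 0 0 0 0 0.6; 0 0 0 0 0.6"
}}

```text
time_s: 18.75
tcp_pos: [0.5897, -0.0626, 0.2609]
tool_rot: [180.0, 0.0, 115.9]
contact_force: [0.4, -0.7, 0.1]
grip_width: 0.0527
finger_force: 0.0
```

```bash
python3 - <<'E'
from h import *
m=model("wrist");w=cams.capture("wrist");cv2.imwrite("pics/w8.png",w);np.savez("m8.npz",K=m[0],M=m[1])
g=green(w);k,l,st,c=cv2.connectedComponentsWithStats(g)
for i in range(1,k):
  if st[i,4]>400: print(st[i],c[i].round(1))
cz=np.sqrt(.75);s=cz*XP+.5*Z;n=-.5*XP+cz*Z
for nm,off in(("plate",0),("hung",-.12)):
  print(nm,[proj(m,BAY+u*s+.005*n+(y+off)*YP).round(1).tolist() for u,y in((-.104,-.04),(-.104,.04),(.016,.04),(.016,-.04))])
cv2.imwrite("pics/v8.png",cv2.resize(w[100:384,60:440],(760,568),interpolation=cv2.INTER_CUBIC))
E
```

```text
[ 114  172   75  104 4814] [150.5 216.1]
[ 220  173   71  102 5959] [255.4 221.3]
plate [[222.4, 171.7], [289.3, 171.6], [291.9, 275.8], [220.1, 275.9]]
hung [[121.9, 171.8], [188.9, 171.7], [184.2, 276.0], [112.3, 276.0]]
```

View pics/v8.png

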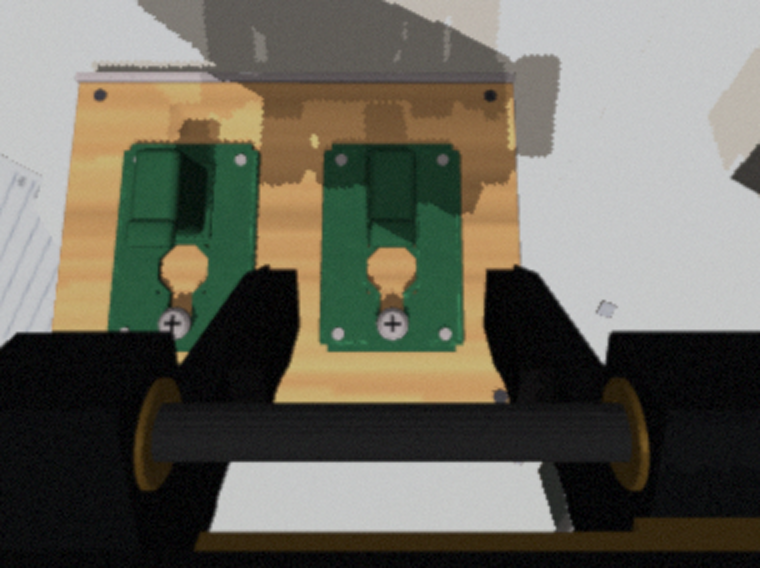

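The loose bracket hangs square like its neighbour. Its screw is at the slot top at crop (393,324), against (174,324) for the neighbour, and the plate edges match the prediction within about 1 px. I'm handing in.

```bash
python3 -c "
from bench import hand_in
print(hand_in())"
```

```text
the job is handed in; nothing more can be done
None
```

The green bracket now hangs released on the left screw, which was the bare one. It is fully home, flat and square beside its neighbour, and the job was handed in at about 19 s; no verdict came back.

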